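Charge the bench mill with grinding balls

ROBOT

A 6-joint arm with a two-finger parallel gripper is mounted at the origin on the work surface. World frame = base frame: x ahead of the robot, y to its left, z up, the work surface at z = 0. Lengths are in m, angles in degrees, forces in N, time in s.
With the tool pointing down it reaches from about 0.375 to 0.975 m from the base axis. Payload 3.8 kg.
Tool frame: the origin (TCP) lies at the very end of the fingers, on their centre line; the grasp point (between the pads) lies robot.hold_point_z behind it (robot.hold_point_z is the distance from the TCP to the grasp point, in m); z points along the fingers, y is the line along which they close (so a half turn about z gives the same grasp; the last joint's range is limited). The gripper opens to 88 mm and grips with 3 to 60 N. Pads are 18 mm wide; open, the fingers measure 123 mm over their backs; the gripper's body (75 mm by 187 mm) begins 45 mm behind the grasp point.
Start: joints at [-71.729, 15.12, 91.902, -0, 72.978, -2.114], TCP at [0.235, -0.633, 0.239] pointing down, gripper open.
Joint ranges: [-150.88, 150.88], [-54.13, 125.18], [17.81, 147.31], [-75.09, 255.09], [0, 152.58], [-146.25, 146.25]. Speed limits (degrees/s): [147.25, 147.25, 180, 180, 180, 180].

INTERFACE

Orientations are given as a 3x3 rotation matrix whose columns are the frame's x, y, z axes.
In Python, from workcell import robot gives the robot as it stands. The module is installed in compiled form; this text tells all that it offers.
- The arm moves only by the tool send_rows, never from a script. Its argument "series" is one flat list of numbers, 7 for each row, row after row: the shift along the tool's x, y, z each as a share of 200 mm, from -1 to 1, then the turn, a rotation vector about the tool's x, y, z each as a share of pi/2 rad, from -1 to 1, then the closure, from -1 (fully open) to 1 (shut). A call has 1 to 20 rows; each row is the pose to reach, as a shift and turn from the pose commanded when the call began, along the tool's axes at that moment; what a row does not reach only later rows make up. A row lasts 1/12 s, in which the tool goes at most 41.7 mm and 7.16 degrees, less where a joint would pass 70% of its speed; a pose out of reach is approached as far as the arm can. A call with a number of a shift or a turn outside -1 to 1 is refused whole. A call with a gripper value outside its range is refused whole. The fingers move at their own pace and stop on an object; "force" is the grip in N (left out, the last holds). Time passes only in rows, so rows that repeat a pose let the fingers close. It gives the time, the measured TCP pose, the force, the opening and the grip force at its end, in the units of the state.
- robot.get_obs(): the state, without advancing time (a new reading comes with each control period).
- robot.get_image(name): name is "scene" or "top" or "wrist"; returns the picture (384x512x3 uint8, red, green, blue); there is no depth.
- robot.get_calibration(name): a dict with "vertical_fov" (degrees; the focal length in pixels is half the picture's height over the tangent of half this angle, whatever the lens; pixels are square), "cx", "cy" (the principal point, pixels), "world_from_camera" (4x4, takes a point from camera to world coordinates). Camera axes: x right, y down, z forward; pixel columns grow to the right and rows downward; lengths in m; the calibration is good to about 2 mm. The wrist camera is an equidistant fisheye: a pixel r from the principal point sees the ray r / f radians off the axis. A picture is of the moment at which its call begins: read the wrist's pose just before it. get_calibration takes no time and is no camera call; for the wrist camera it gives the pose at the moment of the call.
- robot.hand_in(): hands the job in; it is judged then, once.
The state is a dict: "clock": time; "joint_positions": joint angles; "dq": joint speeds; "tau": joint torques, N m; "ee_pos": TCP position; "orientation": TCP orientation; "force": force on the tool from outside, world axes, zero at the start; "torque": the same for the moment, N m; "grip_width": finger opening in m; "grasp_force": force on a finger pad.
Only numpy, scipy, OpenCV 4.12 (cv2) and the standard library are available. Lean on these libraries where they do the work, as an engineer would, in place of code of your own. Each camera call takes 0.05 s, during which the arm holds its last target. There are 200 camera calls.

TASK

Tip all six grinding balls out of the open steel beaker under the rod into the bowl of the bench mill, then press the mill's cover down until its catch snaps and holds it shut. Stand the empty beaker upright back in the place under the rod where it came from, and leave the jar and the two bottles standing where they are.

Things in the scene. Friction and masses are not known exactly. Their poses are not given: they have to be found in the camera images.
- beaker: open stainless steel beaker, the only open vessel, standing upright under the rod and holding the six balls. 85 mm high, outer diameter 56 mm at the foot widening evenly to 76 mm at the rim, wall 3 mm, bottom 4 mm thick, about 0.12 kg empty. Origin: centre of its underside; z is its axis, up.
- ball0: one of six equal polished white ceramic grinding balls, 20 mm diameter, 18 g, in the beaker at the start. Origin: its centre.
- ball1: one of six equal polished white ceramic grinding balls, 20 mm diameter, 18 g, in the beaker at the start. Origin: its centre.
- ball2: one of six equal polished white ceramic grinding balls, 20 mm diameter, 18 g, in the beaker at the start. Origin: its centre.
- ball3: one of six equal polished white ceramic grinding balls, 20 mm diameter, 18 g, in the beaker at the start. Origin: its centre.
- ball4: one of six equal polished white ceramic grinding balls, 20 mm diameter, 18 g, in the beaker at the start. Origin: its centre.
- ball5: one of six equal polished white ceramic grinding balls, 20 mm diameter, 18 g, in the beaker at the start. Origin: its centre.
- frame: fixed steel frame: horizontal rod 12 mm thick, 500 mm long along the frame's y, its axis 175 mm above the bench; posts 14 mm thick, 198 mm high at y = -225 and 225 mm on flat feet (50 mm in y, x -40 to 100 mm, 12 mm high). Beaker, jar and bottle stand in a row under the rod, 130 mm apart, in any order. Origin: on the bench below the rod's middle; at yaw 0 x points away from the robot.
- mill: fixed bench mill, white housing 170 x 170 mm and 80 mm high, with a round grinding bowl of 110 mm diameter, 60 mm deep, open at the top in its middle, and a hinged cover along its +y side. Origin: centre of its underside; z up.
- bowl (a point): centre of the floor of the mill's bowl, 60 mm below the housing's top; axes as the mill's.
- cover (a joint): hinge of the mill's cover, rad: 0 shut flat, 1.57 upright, stop 2.2. Friction holds it when wide open; a spring lifts it again when nearly shut. In the last 15 mm a tongue in the middle of the free edge (30 mm wide, hanging 22 mm below the plate) snaps past a spring catch on the housing's -y face (about 8 N at the edge) that then holds it shut.
- cover_hinge (a point): middle of the cover's hinge line, 90 mm towards the mill's +y from its centre, 80 mm above the bench. Axes turn with the cover, shut they are the mill's. The cover is a grey plate 8 mm thick, 150 mm wide (x), reaching 2 to 190 mm from the hinge line towards its -y; shut, its underside is 4 mm and its top 12 mm above the hinge line.
- cover_edge (a point): point on the cover's outer face (top when shut) near its free edge, 165 mm from the hinge line towards the cover's -y; a good place to press. Axes turn with the cover.
- jar: bystander: closed amber jar, 64 mm diameter, 100 mm high, under the rod. Origin: centre of its underside.
- bottle: bystander: closed white plastic bottle, 58 mm diameter, 140 mm high, under the rod. Origin: centre of its underside.
- flask: bystander: closed clear bottle, 56 mm diameter, 125 mm high, standing in front of the mill, between it and the frame. Origin: centre of its underside.
Things that resemble listed ones, but are neither listed nor needed, are in the scene too. What is shaped like the beaker but green or purple is not meant.

How it is judged (in metres and radians):
On the way, in this order (a step that is already met when the one before it is completed fails the run):
1. all six balls lie in the mill's bowl, the cover still open (horizontal distance between each of ball0, ball1, ball2, ball3, ball4, ball5 and bowl below 0.05 m and z of ball0 in the frame of bowl between 0 and 0.055 m and z of ball1 in the frame of bowl between 0 and 0.055 m and z of ball2 in the frame of bowl between 0 and 0.055 m and z of ball3 in the frame of bowl between 0 and 0.055 m and z of ball4 in the frame of bowl between 0 and 0.055 m and z of ball5 in the frame of bowl between 0 and 0.055 m and value of joint cover above 0.3 rad), for 0.2 s.
2. the cover is shut on its catch (value of joint cover below 0.05 rad), for 0.2 s.
At the end, for the whole second after the job is handed in: All six balls at rest in the bowl (centres within 50 mm of its axis, below its rim); cover held shut by its catch (below 0.05 rad); beaker at rest, upright within 0.1 rad, within 35 mm of where it started; jar and bottles never moved over 30 mm nor tipped (horizontal distance between each of ball0, ball1, ball2, ball3, ball4, ball5 and bowl below 0.05 m and z of ball0 in the frame of bowl between 0 and 0.055 m and z of ball1 in the frame of bowl between 0 and 0.055 m and z of ball2 in the frame of bowl between 0 and 0.055 m and z of ball3 in the frame of bowl between 0 and 0.055 m and z of ball4 in the frame of bowl between 0 and 0.055 m and z of ball5 in the frame of bowl between 0 and 0.055 m and linear speed of each of ball0, ball1, ball2, ball3, ball4, ball5 below 0.05 m/s and value of joint cover below 0.05 rad and distance of beaker from where it was at the start of the episode below 0.035 m and angle between beaker's own z axis and vertical below 0.1 rad and linear speed of beaker below 0.02 m/s); the robot touches nothing.
It fails at once if the jar is pushed more than 30 mm from its place or tipped over (distance of jar from where it was at the start of the episode above 0.03 m or angle between jar's own z axis and vertical above 0.5 rad).
It fails at once if the white bottle is pushed more than 30 mm from its place or tipped over (distance of bottle from where it was at the start of the episode above 0.03 m or angle between bottle's own z axis and vertical above 0.5 rad).
It fails at once if the clear bottle is pushed more than 30 mm from its place or tipped over (distance of flask from where it was at the start of the episode above 0.03 m or angle between flask's own z axis and vertical above 0.5 rad).
It also fails if it takes over 72 s, if anything falls off the work surface, if the arm or the gripper's body presses on something with over 40 N, if the wrist force passes 120 N, or if a joint passes its speed limit or range.

## Working session

There is one attempt and no reset: what is moved stays moved. The work goes in short steps, Python scripts to look and compute and a tool call to move; the robot and the scene stay as the last step left them, time stands still between calls to the robot, and variables do not carry over. Pictures are saved under pics/ and viewed, at most 14 in all, crops included, and the job is handed in when it is done.

Besides the shell and the picture viewer there is one more tool, called after "Request:" as name(argument=value, ...) on one line, values as JSON. send_rows: Moves the arm, as the interface text tells. Shift numbers are shares of 200 mm and turn numbers shares of pi/2 rad, none past 1 either way. Its arguments: {"type":"object","properties":{"series":{"type":"array"},"force":{"type":"number"}},"required":["series"]}

```bash
mkdir -p pics
cat > h.py <<'E'
import numpy as np, cv2
from workcell import robot
def ray(c,u,v):
    T=np.array(c["world_from_camera"]);f=192/np.tan(np.radians(c["vertical_fov"]/2))
    d=T[:3,:3]@np.array([(u-c["cx"])/f,(v-c["cy"])/f,1]);return T[:3,3],d
def onz(c,u,v,z):
    o,d=ray(c,u,v);return o+d*(z-o[2])/d[2]
def proj(c,p):
    T=np.array(c["world_from_camera"]);f=192/np.tan(np.radians(c["vertical_fov"]/2))
    q=T[:3,:3].T@(np.array(p)-T[:3,3]);return q[:2]/q[2]*f+[c["cx"],c["cy"]]
def save(n,fn):
    im=robot.get_image(n)[:,:,::-1];cv2.imwrite('pics/'+fn,im);return im
E
python3 - <<'E'
from h import *
a=save("scene","s0.png");b=save("top","t0.png")
cv2.imwrite('pics/t0x.png',cv2.resize(b,(768,576),interpolation=cv2.INTER_CUBIC))
cv2.imwrite('pics/s0x.png',cv2.resize(a,(768,576),interpolation=cv2.INTER_CUBIC))
for n in("scene","top"):
    c=robot.get_calibration(n);print(n,c["vertical_fov"],c["cx"],c["cy"],np.round(c["world_from_camera"],3).tolist())
print(robot.hold_point_z,robot.get_obs())
E
```

```text
scene 55.95715501372252 250.3970816857685 188.2720565178827 [[0.794, 0.496, -0.351, 0.866], [0.608, -0.647, 0.461, -0.298], [0.001, -0.579, -0.815, 0.731], [0.0, 0.0, 0.0, 1.0]]
top 52.65727958315623 253.74490345390234 197.05624675656688 [[-0.028, -0.982, 0.187, 0.43], [-0.999, 0.033, 0.026, 0.049], [-0.032, -0.186, -0.982, 0.891], [0.0, 0.0, 0.0, 1.0]]
0.0187 {'clock': 0.1, 'joint_positions': array([-7.17292003e+01,  1.51648704e+01,  9.19724691e+01, -1.44954826e-03,
        7.29764922e+01, -2.11475701e+00]), 'dq': array([ 0.00520087, -0.10421087, -0.03643518, -0.00974888,  0.06792072,
        0.02414576]), 'tau': array([ 3.17388840e-04, -5.03619933e+01, -3.58069646e+01,  7.30522117e-02,
        2.33559147e-02, -5.09005770e-05]), 'ee_pos': array([ 0.23491363, -0.63213199,  0.23752121]), 'orientation': array([[ 9.37367256e-01,  3.48342087e-01, -6.45829761e-04],
       [ 3.48342682e-01, -9.37365374e-01,  1.87899058e-03],
       [ 4.91530429e-05, -1.98627431e-03, -9.99998026e-01]]), 'force': array([0.4920969 , 0.49884741, 0.03236097]), 'torque': array([0.03540067, 0.02472919, 0.00322044]), 'grasp_force': 0.0, 'grip_width': 0.08830825184962789}
```

View pics/s0x.png

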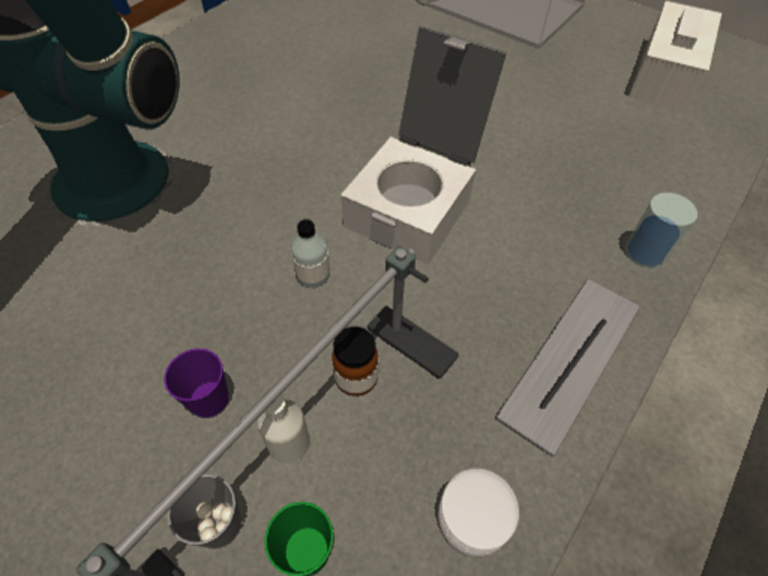

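View pics/t0x.png

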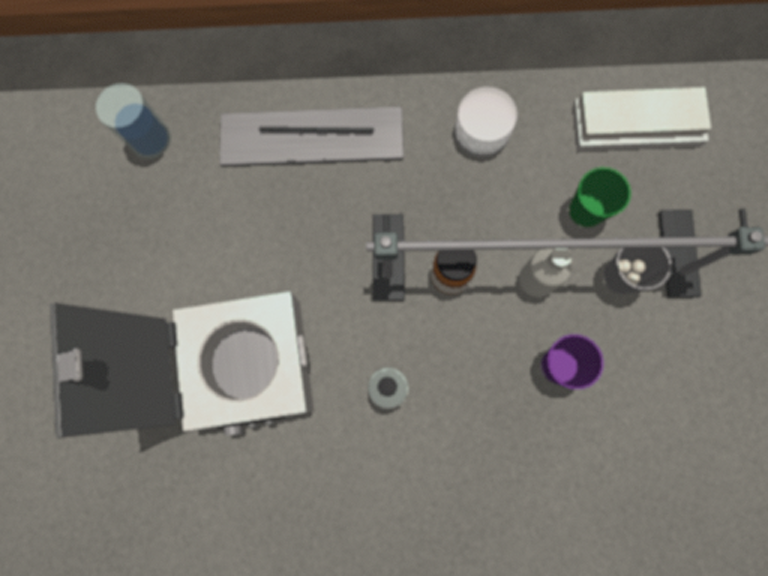

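The scene view shows the steel beaker with the balls at about (205,510) of the enlarged picture, at the −y end of the rod. The mill is open at (410,185). In the top view the beaker rim is at (643,265), the bowl at (240,360), the clear bottle at (388,388), and the purple decoy at (574,362).

Run:
```python
from h import *
t=robot.get_calibration("top");s=robot.get_calibration("scene")
P=lambda n,u,v,z:print(n,np.round(onz(t,u/1.5,v/1.5,z),3))
P("rim",643,265,.085)
P("rimL",615,265,.085);P("rimR",671,265,.085)
P("jarlid",456,263,.1);P("bottlecap",561,258,.14);P("flaskcap",388,386,.125);P("purple",574,362,.085)
P("rodA",375,245,.175);P("rodB",745,241,.175)
P("postA",386,242,.198);P("postB",755,237,.198)
for c in((173,308),(291,292),(306,411),(184,430)):P("mill",*c,.08)
P("bowl",240,360,.08)
q=lambda n,u,v,z:print("S",n,np.round(onz(s,u/1.5,v/1.5,z),3))
q("rim",205,508,.085);q("bowl",410,184,.08);q("postA",401,256,.198);q("postB",101,562,.198)
for c in((392,140),(475,178),(433,248),(343,192)):q("mill",*c,.08)
q("jarlid",355,345,.1);q("flaskcap",306,228,.125);q("purple",195,375,.085)
q("hingeL",400,140,.084);q("hingeR",475,163,.084)
# cover angle: free edge corner two-view triangulation
def tri(a,b):
    o1,d1=ray(t,a[0]/1.5,a[1]/1.5);o2,d2=ray(s,b[0]/1.5,b[1]/1.5)
    k=np.linalg.lstsq(np.c_[d1,-d2],o2-o1,rcond=None)[0]
    p,r=o1+k[0]*d1,o2+k[1]*d2;print(np.round((p+r)/2,3),np.linalg.norm(p-r).round(4))
tri((55,304),(504,50));tri((57,436),(418,30))
```

```text
rim [ 0.615 -0.298  0.085]
rimL [ 0.616 -0.26   0.085]
rimR [ 0.613 -0.337  0.085]
jarlid [ 0.623 -0.036  0.1  ]
bottlecap [ 0.615 -0.169  0.14 ]
flaskcap [0.456 0.064 0.125]
purple [ 0.482 -0.191  0.085]
rodA [0.632 0.074 0.175]
rodB [ 0.62  -0.389  0.175]
postA [0.629 0.059 0.198]
postB [ 0.619 -0.387  0.198]
mill [0.577 0.368 0.08 ]
mill [0.594 0.199 0.08 ]
mill [0.427 0.178 0.08 ]
mill [0.406 0.346 0.08 ]
bowl [0.499 0.27  0.08 ]
S rim [ 0.625 -0.298  0.085]
S bowl [0.507 0.268 0.08 ]
S postA [0.637 0.055 0.198]
S postB [ 0.628 -0.385  0.198]
S mill [0.416 0.34  0.08 ]
S mill [0.587 0.347 0.08 ]
S mill [0.616 0.176 0.08 ]
S mill [0.429 0.184 0.08 ]
S jarlid [ 0.634 -0.038  0.1  ]
S flaskcap [0.463 0.061 0.125]
S purple [ 0.491 -0.194  0.085]
S hingeL [0.431 0.345 0.084]
S hingeR [0.569 0.375 0.084]
[0.554 0.432 0.262] 0.003
[0.407 0.422 0.249] 0.0056
```

```bash
cat >> h.py <<'E'
from scipy.spatial.transform import Rotation as Ro
HZ=robot.hold_point_z
def RT(az,pitch,roll=0):
    "tool z at azimuth az, pitched down; x up; then roll about tool z"
    a,p=np.radians([az,pitch]);d=np.array([np.cos(a)*np.cos(p),np.sin(a)*np.cos(p),-np.sin(p)])
    s=np.array([np.sin(a),-np.cos(a),0]);return np.c_[np.cross(s,d),s,d]@Ro.from_euler('z',roll,degrees=True).as_matrix()
def plan(steps):
    "steps: list of (name, grasp point, R), each relative to the previous one; first to measured pose"
    o=robot.get_obs();p,R=np.array(o["ee_pos"]),np.array(o["orientation"])
    for n,g,T in steps:
        tp=np.array(g)+HZ*T[:,2]
        sh=R.T@(tp-p)/.2;tu=Ro.from_matrix(R.T@T).as_rotvec()/(np.pi/2)
        print(n,sh.round(3).tolist(),tu.round(3).tolist(),"rows",max(np.linalg.norm(sh)*200/41.7,np.linalg.norm(tu)*90/7.16).round(1))
        p,R=tp,T
def st():
    o=robot.get_obs();R=np.array(o["orientation"]);g=np.array(o["ee_pos"])-HZ*R[:,2]
    print("t",o["clock"],"g",g.round(4),"d",R[:,2].round(3),"x",R[:,0].round(3),"w",round(o["grip_width"],4),"gf",round(o["grasp_force"],2),"F",np.round(o["force"],1),"j",np.round(o["joint_positions"],1))
E
python3 - <<'E'
from h import *
B=np.array([.62,-.298,.06]);R=RT(5,40)
R0=np.array(robot.get_obs()["orientation"])
mid=Ro.from_matrix(R0)*Ro.from_rotvec(Ro.from_matrix(R0.T@R).as_rotvec()*.5)
plan([("mid",[.36,-.46,.25],mid.as_matrix()),("pre",B-.15*R[:,2],R)])
E
```

```text
mid [0.925, -0.581, 0.024] [-0.038, 0.276, 0.08] rows 5.2
pre [0.643, -0.587, 0.771] [-0.038, 0.276, 0.08] rows 5.6
```

Request:
send_rows(series=[0.925,-0.581,0.024,-0.038,0.276,0.08,-1,0.925,-0.581,0.024,-0.038,0.276,0.08,-1,0.925,-0.581,0.024,-0.038,0.276,0.08,-1,0.925,-0.581,0.024,-0.038,0.276,0.08,-1,0.925,-0.581,0.024,-0.038,0.276,0.08,-1,0.925,-0.581,0.024,-0.038,0.276,0.08,-1,0.925,-0.581,0.024,-0.038,0.276,0.08,-1,0.925,-0.581,0.024,-0.038,0.276,0.08,-1,0.925,-0.581,0.024,-0.038,0.276,0.08,-1], force=25)

```text
clock: 0.85
ee_pos: [0.3679, -0.4607, 0.2343]
orientation: [[0.881, 0.219, 0.418], [0.212, -0.975, 0.064], [0.422, 0.032, -0.906]]
force: [0.2, -0.1, -0.5]
grip_width: 0.088
grasp_force: 0.0
```

Run:
```python
from h import *
st();B=np.array([.62,-.298,.06]);R=RT(5,40)
plan([("pre",B-.15*R[:,2],R)])
```

```text
t 0.85 g [ 0.3601 -0.4619  0.2513] d [ 0.418  0.064 -0.906] x [0.881 0.212 0.422] w 0.088 gf 0.0 F [ 0.2 -0.1 -0.5] j [-67.6   1.2 111.6  27.3  63.6  -2.3]
pre [0.643, -0.598, 0.774] [-0.036, 0.276, 0.081] rows 5.6
```

Request:
send_rows(series=[0.643,-0.598,0.774,-0.036,0.276,0.081,-1,0.643,-0.598,0.774,-0.036,0.276,0.081,-1,0.643,-0.598,0.774,-0.036,0.276,0.081,-1,0.643,-0.598,0.774,-0.036,0.276,0.081,-1,0.643,-0.598,0.774,-0.036,0.276,0.081,-1,0.643,-0.598,0.774,-0.036,0.276,0.081,-1,0.643,-0.598,0.774,-0.036,0.276,0.081,-1,0.643,-0.598,0.774,-0.036,0.276,0.081,-1,0.643,-0.598,0.774,-0.036,0.276,0.081,-1,0.643,-0.598,0.774,-0.036,0.276,0.081,-1,0.643,-0.598,0.774,-0.036,0.276,0.081,-1])

```text
clock: 1.77
ee_pos: [0.52, -0.3079, 0.1457]
orientation: [[0.64, 0.085, 0.764], [0.055, -0.996, 0.064], [0.767, 0.001, -0.642]]
force: [-0.1, 0.5, 1.3]
grip_width: 0.0881
grasp_force: 0.0
```

Run:
```python
from h import *
st();w=robot.get_calibration("wrist");im=save("wrist","w1.png")
cv2.imwrite('pics/w1x.png',cv2.resize(im,(768,576),interpolation=cv2.INTER_CUBIC))
T=np.array(w["world_from_camera"]);f=192/np.tan(np.radians(w["vertical_fov"]/2))
print(w,f)
def pw(p):
    q=T[:3,:3].T@(np.array(p)-T[:3,3]);r=np.hypot(*q[:2]);th=np.arctan2(r,q[2]);return (q[:2]/r*th*f+[w["cx"],w["cy"]])*1.5
c=np.array([.62,-.298])
for n,z,r in(("rim",.085,.038),("foot",0,.028)):
    print(n,[pw([*(c+r*np.array([np.cos(a),np.sin(a)])),z]).round().tolist() for a in np.radians([0,90,180,270])])
```

```text
t 1.7667 g [ 0.5057 -0.3091  0.1577] d [ 0.764  0.064 -0.642] x [0.64  0.055 0.767] w 0.0881 gf 0.0 F [-0.1  0.5  1.3] j [-55.1   2.  132.7  74.3  43.6 -26.9]
{'vertical_fov': 65.70646984690485, 'cx': 252.84816456515708, 'cy': 192.11405038914276, 'world_from_camera': array([[ 8.43436247e-02, -8.31256980e-01,  5.49452442e-01,
         4.55133933e-01],
       [-9.96436278e-01, -7.08859498e-02,  4.57157070e-02,
        -3.13791058e-01],
       [ 9.46957666e-04, -5.51350175e-01, -8.34273389e-01,
         2.95477070e-01],
       [ 0.00000000e+00,  0.00000000e+00,  0.00000000e+00,
         1.00000000e+00]])} 297.3186396354542
rim [[381.0, 206.0], [314.0, 247.0], [370.0, 305.0], [439.0, 256.0]]
foot [[380.0, 290.0], [340.0, 318.0], [373.0, 354.0], [413.0, 323.0]]
```

View pics/w1x.png

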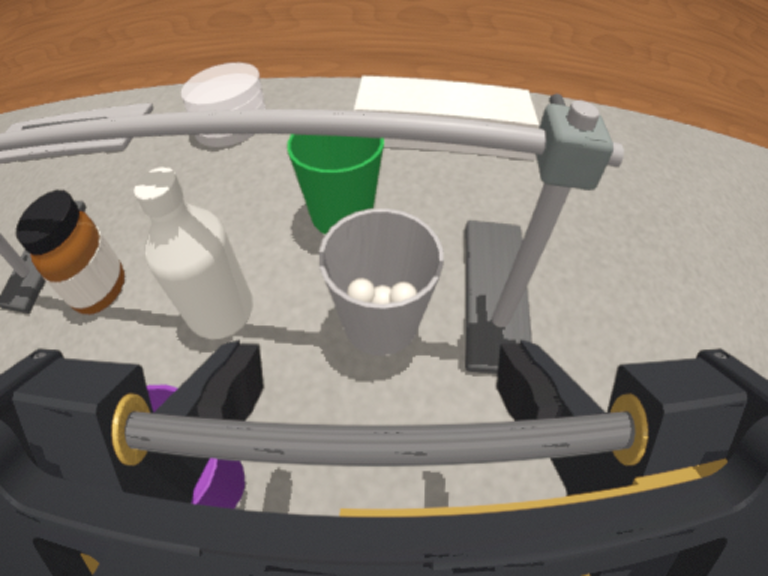

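Run:
```python
from h import *
R=RT(5,40)
plan([("g",[.617,-.300,.060],R)])
```

```text
g [-0.015, 0.003, 0.741] [0.001, -0.001, -0.001] rows 3.6
```

Request:
send_rows(series=[-0.005,0.001,0.2,0,0,0,-1,-0.01,0.002,0.4,0,0,0,-1,-0.015,0.003,0.55,0,0,0,-1,-0.015,0.003,0.65,0,0,0,-1,-0.015,0.003,0.741,0,0,0,-1,-0.015,0.003,0.741,0,0,0,-1,-0.015,0.003,0.741,0,0,0,-1,-0.015,0.003,0.741,0,0,0,-1])

```text
clock: 2.48
ee_pos: [0.6309, -0.297, 0.0474]
orientation: [[0.64, 0.086, 0.763], [0.055, -0.996, 0.067], [0.766, -0.001, -0.643]]
force: [0.3, -0.8, -0.6]
grip_width: 0.0883
grasp_force: 0.0
```

Request:
send_rows(series=[0,0,0,0,0,0,1,0,0,0,0,0,0,1,0,0,0,0,0,0,1,0,0,0,0,0,0,1,0,0,0,0,0,0,1,0,0,0,0,0,0,1,0,0,0,0,0,0,1,0,0,0,0,0,0,1], force=25)

```text
clock: 3.15
ee_pos: [0.632, -0.2974, 0.0483]
orientation: [[0.639, 0.086, 0.765], [0.055, -0.996, 0.066], [0.767, -0.0, -0.641]]
force: [-2.4, -3.1, 5.9]
grip_width: 0.0693
grasp_force: 24.1
```

Run:
```python
from h import *
st();R=RT(5,40)
plan([("lift",[.617,-.300,.085],R),("back",[.50,-.31,.10],R),("up",[.47,-.31,.25],R)])
```

```text
t 3.15 g [ 0.6177 -0.2987  0.0603] d [ 0.765  0.066 -0.641] x [0.639 0.055 0.767] w 0.0693 gf 24.07 F [-2.4 -3.1  5.9] j [-43.6  19.5 126.1  95.7  35.3 -42.9]
lift [0.092, 0.006, -0.082] [0.001, -0.001, -0.001] rows 0.6
back [-0.32, -0.001, -0.498] [0.0, 0.0, 0.0] rows 2.8
up [0.478, -0.013, -0.597] [0.0, 0.0, 0.0] rows 3.7
```

Request:
send_rows(series=[0.046,0.003,-0.041,0,0,0,1,0.092,0.006,-0.082,0,0,0,1,0.092,0.006,-0.082,0,0,0,1,0.03,0.006,-0.18,0,0,0,1,-0.03,0.006,-0.28,0,0,0,1,-0.1,0.005,-0.38,0,0,0,1,-0.16,0.005,-0.48,0,0,0,1,-0.228,0.005,-0.58,0,0,0,1,-0.228,0.005,-0.58,0,0,0,1,-0.228,0.005,-0.58,0,0,0,1], force=35)

```text
clock: 3.98
ee_pos: [0.5119, -0.3066, 0.0848]
orientation: [[0.642, 0.086, 0.762], [0.053, -0.996, 0.068], [0.765, -0.003, -0.644]]
force: [0.2, 0.4, -2.5]
grip_width: 0.069
grasp_force: 34.5
```

Request:
send_rows(series=[0.12,0,-0.15,0,0,0,1,0.24,0,-0.3,0,0,0,1,0.36,0,-0.45,0,0,0,1,0.478,0,-0.597,0,0,0,1,0.478,0,-0.597,0,0,0,1,0.478,0,-0.597,0,0,0,1])

```text
clock: 4.48
ee_pos: [0.4848, -0.3112, 0.2392]
orientation: [[0.638, 0.088, 0.765], [0.06, -0.996, 0.065], [0.768, 0.004, -0.641]]
force: [-0.0, -0.3, -3.0]
grip_width: 0.0691
grasp_force: 34.5
```

Run:
```python
from h import *
st()
C=np.array([.503,.269])
def dh(az): a=np.radians(az);return np.array([np.cos(a),np.sin(a)]),np.array([-np.sin(a),np.cos(a)])
f,l=dh(20);G=C+.022*f-.020*l;print("G",G)
plan([("a",[.48,-.15,.27],RT(12,40)),("b",[.50,.05,.27],RT(20,40)),("c",[*G,.25],RT(20,40))])
```

```text
t 4.4833 g [ 0.4705 -0.3124  0.2512] d [ 0.765  0.065 -0.641] x [0.638 0.06  0.768] w 0.0691 gf 34.49 F [-0.  -0.3 -3. ] j [-59.6  -8.8 130.7  61.9  51.7 -12.9]
G [0.53051364 0.25773059]
a [0.15, -0.813, 0.028] [0.061, -0.001, -0.048] rows 4.0
b [0.196, -0.967, 0.234] [0.068, 0.0, -0.057] rows 4.9
c [0.244, -0.924, 0.446] [0.0, 0.0, 0.0] rows 5.1
```

Request:
send_rows(series=[0.025,-0.13,0.005,0.01,0,-0.008,1,0.05,-0.27,0.01,0.02,0,-0.016,1,0.075,-0.4,0.015,0.03,0,-0.024,1,0.1,-0.54,0.02,0.04,0,-0.032,1,0.125,-0.68,0.025,0.05,0,-0.04,1,0.15,-0.813,0.028,0.061,0,-0.048,1,0.15,-0.813,0.028,0.061,0,-0.048,1])

```text
clock: 5.07
ee_pos: [0.4919, -0.1405, 0.2525]
orientation: [[0.631, 0.215, 0.745], [0.13, -0.977, 0.171], [0.764, -0.011, -0.645]]
force: [0.7, -0.1, -3.0]
grip_width: 0.0696
grasp_force: 34.5
```

Request:
send_rows(series=[0.033,-0.16,0.04,0.011,0,-0.009,1,0.065,-0.32,0.08,0.022,0,-0.019,1,0.098,-0.48,0.12,0.034,0,-0.028,1,0.13,-0.64,0.16,0.045,0,-0.038,1,0.163,-0.8,0.2,0.057,0,-0.047,1,0.196,-0.967,0.234,0.068,0,-0.057,1,0.196,-0.967,0.234,0.068,0,-0.057,1])

```text
clock: 5.65
ee_pos: [0.5104, 0.0632, 0.2535]
orientation: [[0.607, 0.354, 0.712], [0.221, -0.935, 0.276], [0.764, -0.01, -0.646]]
force: [-0.1, -0.4, -3.2]
grip_width: 0.069
grasp_force: 34.4
```

Request:
send_rows(series=[0.04,-0.15,0.07,0,0,0,1,0.08,-0.31,0.15,0,0,0,1,0.12,-0.46,0.22,0,0,0,1,0.16,-0.62,0.3,0,0,0,1,0.2,-0.77,0.37,0,0,0,1,0.244,-0.924,0.446,0,0,0,1,0.244,-0.924,0.446,0,0,0,1,0.244,-0.924,0.446,0,0,0,1])

```text
clock: 6.32
ee_pos: [0.5386, 0.2379, 0.233]
orientation: [[0.617, 0.336, 0.711], [0.219, -0.942, 0.255], [0.756, -0.001, -0.655]]
force: [0.2, -0.5, -3.0]
grip_width: 0.0694
grasp_force: 34.5
```

Run:
```python
from h import *
st()
cv2.imwrite('pics/s1x.png',cv2.resize(save("scene","s1.png"),(768,576),interpolation=cv2.INTER_CUBIC))
G=[.5305,.2577]
plan([("pitch",[*G,.20],RT(20,10)),("r60",[*G,.185],RT(20,10,-60)),("r110",[*G,.175],RT(20,10,-110)),("r160",[*G,.172],RT(20,10,-160))])
```

```text
t 6.3167 g [0.5253 0.2332 0.2452] d [ 0.711  0.255 -0.655] x [0.617 0.219 0.756] w 0.0694 gf 34.48 F [ 0.2 -0.5 -3. ] j [ 22.7 -18.  137.9 -11.6  11.3 103.4]
pitch [-0.087, -0.101, 0.182] [0.003, 0.342, -0.003] rows 4.3
r60 [-0.074, 0.0, 0.013] [0.0, -0.0, -0.667] rows 8.4
r110 [-0.025, -0.043, 0.009] [0.0, 0.0, -0.556] rows 7.0
r160 [0.005, -0.014, 0.003] [-0.0, -0.0, -0.556] rows 7.0
```

View pics/s1x.png

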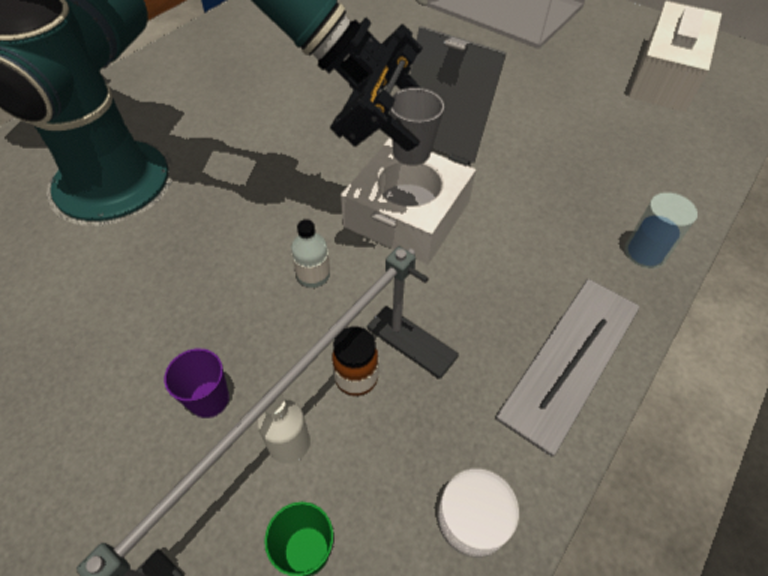

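The scene view shows the beaker upright over the bowl at (415,120), and the bystanders have not moved. Joint 5 is near zero here, so I'll go round that singularity by yawing, pitching, then yawing back, and pour with a positive roll.

Run:
```python
from h import *
plan([("A",[.50,.24,.28],RT(50,40)),("B",[.50,.24,.28],RT(50,10)),("C",[.514,.296,.25],RT(25,10))])
```

```text
A [0.049, -0.106, -0.205] [0.256, 0.008, -0.22] rows 4.2
B [0.047, -0.0, -0.013] [-0.0, 0.333, 0.0] rows 4.2
C [-0.104, -0.087, 0.273] [-0.274, -0.0, 0.048] rows 3.5
```

Request:
send_rows(series=[0.01,-0.02,-0.04,0.05,0,-0.04,1,0.02,-0.04,-0.08,0.1,0,-0.09,1,0.03,-0.06,-0.12,0.15,0,-0.13,1,0.04,-0.08,-0.16,0.2,0.004,-0.18,1,0.049,-0.106,-0.205,0.256,0.008,-0.22,1,0.049,-0.106,-0.205,0.256,0.008,-0.22,1,0.049,-0.106,-0.205,0.256,0.008,-0.22,1,0.049,-0.106,-0.205,0.256,0.008,-0.22,1,0.049,-0.106,-0.205,0.256,0.008,-0.22,1])

```text
clock: 7.12
ee_pos: [0.5086, 0.2492, 0.2692]
orientation: [[0.422, 0.755, 0.502], [0.488, -0.656, 0.576], [0.764, 0.002, -0.645]]
force: [0.1, 0.6, -4.3]
grip_width: 0.0692
grasp_force: 34.5
```

Request:
send_rows(series=[0.01,0,0,0,0.06,0,1,0.02,0,0,0,0.12,0,1,0.03,0,-0.005,0,0.18,0,1,0.04,0,-0.01,0,0.24,0,1,0.045,0,-0.013,0,0.29,0,1,0.047,0,-0.013,0,0.333,0,1,0.047,0,-0.013,0,0.333,0,1,0.047,0,-0.013,0,0.333,0,1,0.047,0,-0.013,0,0.333,0,1])

```text
clock: 7.87
ee_pos: [0.5151, 0.2515, 0.2782]
orientation: [[0.122, 0.752, 0.648], [0.138, -0.66, 0.739], [0.983, 0.0, -0.184]]
force: [0.2, -0.3, -2.5]
grip_width: 0.069
grasp_force: 34.3
```

Run:
```python
from h import *
st()
plan([("C",[.514,.296,.25],RT(25,10))])
```

```text
t 7.8667 g [0.5029 0.2377 0.2817] d [ 0.648  0.739 -0.184] x [0.122 0.138 0.983] w 0.069 gf 34.29 F [ 0.2 -0.3 -2.5] j [ -4.8 -10.4 147.3 110.8  57.8 -49.5]
C [-0.109, -0.114, 0.273] [-0.259, 0.007, 0.047] rows 3.3
```

Run:
```python
from h import *
plan([("C",[.516,.294,.225],RT(30,12))])
```

```text
C [-0.235, -0.107, 0.298] [-0.204, -0.015, 0.041] rows 2.6
```

Request:
send_rows(series=[-0.06,-0.027,0.07,-0.05,-0.004,0.01,1,-0.12,-0.054,0.15,-0.1,-0.007,0.02,1,-0.18,-0.08,0.22,-0.15,-0.011,0.03,1,-0.235,-0.107,0.298,-0.204,-0.015,0.041,1,-0.235,-0.107,0.298,-0.204,-0.015,0.041,1,-0.235,-0.107,0.298,-0.204,-0.015,0.041,1,-0.235,-0.107,0.298,-0.204,-0.015,0.041,1])

```text
clock: 8.45
ee_pos: [0.5512, 0.318, 0.2247]
orientation: [[0.187, 0.504, 0.843], [0.107, -0.864, 0.492], [0.976, -0.002, -0.216]]
force: [0.2, 0.2, -2.6]
grip_width: 0.0694
grasp_force: 34.4
```

Run:
```python
from h import *
st()
G=[.516,.294]
plan([("r70",[*G,.20],RT(30,12,70)),("r150",[*G,.187],RT(30,12,150)),("r160",[*G,.187],RT(30,12,160))])
```

```text
t 8.45 g [0.5355 0.3088 0.2288] d [ 0.843  0.492 -0.216] x [0.187 0.107 0.976] w 0.0694 gf 34.43 F [ 0.2  0.2 -2.6] j [ 25.   -2.2 147.3 172.4  42.8 -85.4]
r70 [-0.166, 0.016, -0.087] [0.001, 0.006, 0.777] rows 9.8
r150 [-0.022, 0.06, 0.014] [-0.0, 0.0, 0.889] rows 11.2
r160 [0.0, 0.0, 0.0] [-0.0, -0.0, 0.111] rows 1.4
```

Request:
send_rows(series=[-0.02,0,-0.01,0,0,0.07,1,-0.04,0,-0.02,0,0,0.14,1,-0.06,0,-0.03,0,0,0.21,1,-0.08,0,-0.04,0,0,0.28,1,-0.1,0.005,-0.05,0,0,0.35,1,-0.12,0.01,-0.06,0,0,0.42,1,-0.14,0.01,-0.07,0,0,0.49,1,-0.16,0.016,-0.087,0,0,0.56,1,-0.166,0.016,-0.087,0,0.003,0.63,1,-0.166,0.016,-0.087,0,0.006,0.7,1,-0.166,0.016,-0.087,0,0.006,0.777,1,-0.166,0.016,-0.087,0,0.006,0.777,1,-0.166,0.016,-0.087,0,0.006,0.777,1])

```text
clock: 9.53
ee_pos: [0.558, 0.3136, 0.2002]
orientation: [[0.53, 0.002, 0.848], [-0.777, -0.399, 0.487], [0.339, -0.917, -0.21]]
force: [0.2, 0.4, -3.0]
grip_width: 0.0691
grasp_force: 34.4
```

Run:
```python
from h import *
st()
G=[.516,.294]
plan([("r70",[*G,.187],RT(30,12,70)),("r150",[*G,.187],RT(30,12,150))])
plan([("z low",[*G,.187],RT(30,12,150))])
```

```text
t 9.5333 g [0.5421 0.3045 0.2041] d [ 0.848  0.487 -0.21 ] x [ 0.53  -0.777  0.339] w 0.0691 gf 34.39 F [ 0.2  0.4 -3. ] j [ 24.1   2.8 147.3 172.5  48.2 -16.4]
r70 [-0.058, 0.099, -0.118] [0.002, -0.001, 0.003] rows 0.8
r150 [0.0, 0.0, 0.0] [-0.0, 0.0, 0.889] rows 11.2
z low [-0.058, 0.099, -0.118] [0.001, -0.002, 0.892] rows 11.2
```

Run:
```python
from h import *
G=[.515,.285]
plan([("r70",[*G,.195],RT(13,14,70))])
```

```text
r70 [0.012, 0.093, -0.157] [-0.082, 0.164, 0.045] rows 2.4
```

Request:
send_rows(series=[0.003,0.023,-0.04,-0.02,0.04,0.01,1,0.006,0.046,-0.08,-0.04,0.08,0.02,1,0.009,0.07,-0.12,-0.06,0.12,0.03,1,0.012,0.093,-0.157,-0.082,0.164,0.045,1,0.012,0.093,-0.157,-0.082,0.164,0.045,1,0.012,0.093,-0.157,-0.082,0.164,0.045,1])

```text
clock: 10.03
ee_pos: [0.5356, 0.2943, 0.1905]
orientation: [[0.292, -0.147, 0.945], [-0.897, -0.385, 0.218], [0.332, -0.911, -0.244]]
force: [-0.4, -0.2, -1.6]
grip_width: 0.0692
grasp_force: 34.4
```

Run:
```python
from h import *
st()
cv2.imwrite('pics/s2x.png',cv2.resize(save("scene","s2.png")[:220,180:400],(660,660))[:600])
plan([("r130",[.515,.285,.192],RT(13,14,130))])
```

```text
t 10.0333 g [0.5179 0.2903 0.1951] d [ 0.945  0.218 -0.244] x [ 0.292 -0.897  0.332] w 0.0692 gf 34.38 F [-0.4 -0.2 -1.6] j [ 41.2   2.5 147.3 216.7  50.1 -38.1]
r130 [0.013, 0.027, -0.018] [0.001, -0.0, 0.666] rows 8.4
```

View pics/s2x.png

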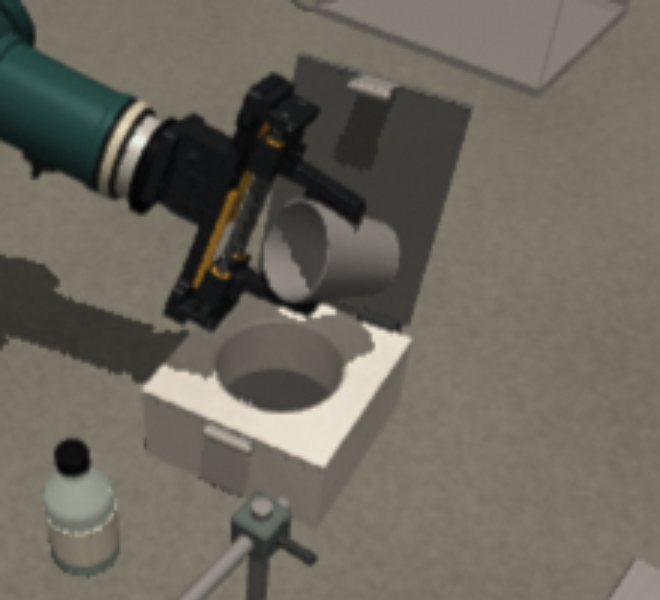

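The beaker is tilted over the bowl with its mouth at (300,250) in the crop, and the balls are still inside. I'll roll on slowly.

Request:
send_rows(series=[0.001,0.002,-0.001,0,0,0.045,1,0.002,0.004,-0.002,0,0,0.09,1,0.003,0.006,-0.004,0,0,0.135,1,0.004,0.008,-0.005,0,0,0.18,1,0.005,0.01,-0.006,0,0,0.225,1,0.006,0.012,-0.007,0,0,0.27,1,0.007,0.014,-0.008,0,0,0.315,1,0.008,0.016,-0.01,0,0,0.36,1,0.009,0.018,-0.011,0,0,0.405,1,0.01,0.02,-0.012,0,0,0.45,1,0.011,0.022,-0.014,0,0,0.495,1,0.012,0.024,-0.015,0,0,0.54,1,0.013,0.027,-0.018,0,0,0.585,1,0.013,0.027,-0.018,0,0,0.63,1,0.013,0.027,-0.018,0,0,0.666,1,0.013,0.027,-0.018,0,0,0.666,1,0.013,0.027,-0.018,0,0,0.666,1,0.013,0.027,-0.018,0,0,0.666,1,0.013,0.027,-0.018,0,0,0.666,1,0.013,0.027,-0.018,0,0,0.666,1])

```text
clock: 11.75
ee_pos: [0.5369, 0.2916, 0.1875]
orientation: [[0.014, -0.324, 0.946], [-0.782, 0.585, 0.213], [-0.623, -0.743, -0.245]]
force: [-0.1, -0.2, -1.4]
grip_width: 0.0692
grasp_force: 34.4
```

Run:
```python
from h import *
st()
a=cv2.resize(save("scene","s3.png")[60:180,200:340],(560,480));b=cv2.resize(save("top","t3.png")[170:310,90:230],(480,480))
cv2.imwrite('pics/c3.png',cv2.resize(np.hstack([a,b]),None,fx=.76,fy=.76))
plan([("r150",[.515,.275,.195],RT(13,14,150))])
```

```text
t 11.75 g [0.5193 0.2876 0.1921] d [ 0.946  0.213 -0.245] x [ 0.014 -0.782 -0.623] w 0.0692 gf 34.42 F [-0.1 -0.2 -1.4] j [ 40.9   2.9 147.3 216.5  50.4  22.2]
r150 [0.039, -0.042, -0.037] [-0.001, -0.004, 0.222] rows 2.8
```

View pics/c3.png

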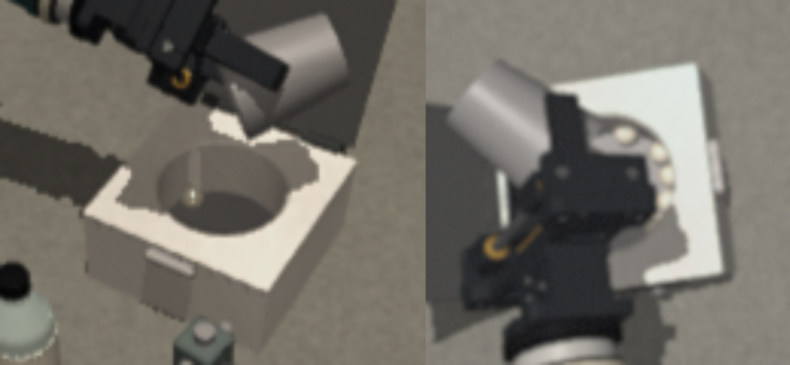

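The top view shows at least four balls in the bowl, at (627,132) to (665,200). I'll roll a little further to be sure it is empty, then raise and level the beaker and count.

Request:
send_rows(series=[0.01,-0.014,-0.012,0,0,0.07,1,0.025,-0.028,-0.024,0,0,0.14,1,0.039,-0.042,-0.037,0,0,0.22,1,0.039,-0.042,-0.037,0,0,0.22,1,0.039,-0.042,-0.037,0,0,0.18,1,0.039,-0.042,-0.037,0,0,0.22,1,0.039,-0.042,-0.037,0,0,0.22,1,0.039,-0.042,-0.037,0,0,0.22,1])

```text
clock: 12.52
ee_pos: [0.54, 0.2865, 0.1911]
orientation: [[-0.1, -0.308, 0.946], [-0.541, 0.815, 0.208], [-0.835, -0.491, -0.248]]
force: [-0.0, -0.3, -1.7]
grip_width: 0.0693
grasp_force: 34.4
```

Run:
```python
from h import *
st()
plan([("r90",[.52,.275,.23],RT(13,14,90)),("r0",[.52,.25,.28],RT(20,14,0))])
```

```text
t 12.5167 g [0.5223 0.2826 0.1958] d [ 0.946  0.208 -0.248] x [-0.1   -0.541 -0.835] w 0.0693 gf 34.44 F [-0.  -0.3 -1.7] j [ 40.    2.1 147.3 216.3  49.4  41.4]
r90 [-0.122, -0.111, -0.061] [0.0, -0.008, -0.663] rows 8.3
r0 [0.111, -0.236, -0.088] [0.06, -0.06, -1.018] rows 12.8
```

Request:
send_rows(series=[-0.03,-0.03,-0.015,0,0,-0.08,1,-0.05,-0.05,-0.03,0,0,-0.16,1,-0.07,-0.07,-0.04,0,0,-0.24,1,-0.09,-0.09,-0.05,0,0,-0.32,1,-0.122,-0.111,-0.061,0,0,-0.4,1,-0.122,-0.111,-0.061,0,0,-0.48,1,-0.122,-0.111,-0.061,0,0,-0.56,1,-0.122,-0.111,-0.061,0,0,-0.663,1,-0.122,-0.111,-0.061,0,0,-0.663,1])

```text
clock: 13.27
ee_pos: [0.5391, 0.2802, 0.226]
orientation: [[0.215, -0.241, 0.946], [-0.976, -0.061, 0.207], [0.008, -0.969, -0.249]]
force: [-0.4, 0.4, -2.4]
grip_width: 0.0695
grasp_force: 34.4
```

Run:
```python
from h import *
st()
plan([("r10",[.52,.25,.28],RT(22,14,10)),("B",[.51,.22,.29],RT(50,14)),("A",[.51,.20,.29],RT(50,40))])
```

```text
t 13.2667 g [0.5214 0.2763 0.2306] d [ 0.946  0.207 -0.249] x [ 0.215 -0.976  0.008] w 0.0695 gf 34.4 F [-0.4  0.4 -2.4] j [ 39.3  -4.5 147.3 219.3  43.9 -23.8]
r10 [0.114, -0.23, -0.097] [0.077, -0.084, -0.908] rows 11.5
B [0.034, 0.073, -0.122] [0.302, -0.026, -0.184] rows 4.5
A [-0.06, 0.064, -0.084] [-0.0, -0.289, -0.0] rows 3.6
```

Request:
send_rows(series=[0.01,-0.02,-0.01,0.006,-0.007,-0.076,1,0.02,-0.04,-0.02,0.013,-0.014,-0.15,1,0.03,-0.06,-0.025,0.02,-0.02,-0.23,1,0.04,-0.08,-0.03,0.026,-0.028,-0.3,1,0.05,-0.1,-0.04,0.03,-0.035,-0.38,1,0.06,-0.12,-0.05,0.04,-0.042,-0.45,1,0.07,-0.14,-0.06,0.045,-0.05,-0.53,1,0.08,-0.16,-0.07,0.05,-0.056,-0.6,1,0.09,-0.18,-0.08,0.06,-0.063,-0.68,1,0.1,-0.2,-0.09,0.064,-0.07,-0.76,1,0.11,-0.22,-0.095,0.07,-0.077,-0.83,1,0.114,-0.23,-0.097,0.077,-0.084,-0.908,1,0.114,-0.23,-0.097,0.077,-0.084,-0.908,1])

```text
clock: 14.35
ee_pos: [0.5527, 0.2647, 0.2835]
orientation: [[0.293, 0.326, 0.899], [-0.072, -0.93, 0.36], [0.953, -0.17, -0.25]]
force: [0.4, -1.3, -1.8]
grip_width: 0.0693
grasp_force: 34.4
```

Request:
send_rows(series=[0.01,0.02,-0.03,0.07,-0.006,-0.045,1,0.02,0.04,-0.06,0.15,-0.013,-0.09,1,0.03,0.06,-0.09,0.22,-0.02,-0.14,1,0.034,0.073,-0.122,0.302,-0.026,-0.184,1,0.034,0.073,-0.122,0.302,-0.026,-0.184,1,0.034,0.073,-0.122,0.302,-0.026,-0.184,1])

```text
clock: 14.85
ee_pos: [0.5437, 0.245, 0.2984]
orientation: [[0.205, 0.607, 0.768], [0.075, -0.792, 0.606], [0.976, -0.066, -0.208]]
force: [1.3, 0.2, 0.5]
grip_width: 0.0692
grasp_force: 34.4
```

Request:
send_rows(series=[-0.015,0.016,-0.02,0,-0.07,0,1,-0.03,0.032,-0.04,0,-0.14,0,1,-0.045,0.048,-0.06,0,-0.21,0,1,-0.06,0.064,-0.084,0,-0.289,0,1,-0.06,0.064,-0.084,0,-0.289,0,1,-0.06,0.064,-0.084,0,-0.289,0,1])

```text
clock: 15.35
ee_pos: [0.5348, 0.2255, 0.287]
orientation: [[0.512, 0.608, 0.606], [0.32, -0.79, 0.522], [0.797, -0.073, -0.6]]
force: [-0.9, 0.6, -2.0]
grip_width: 0.0688
grasp_force: 34.4
```

Run:
```python
from h import *
st()
R=RT(5,40)
plan([("b",[.50,.05,.28],RT(32,40)),("a",[.48,-.12,.27],RT(18,40)),("up",[.47,-.305,.25],R)])
```

```text
t 15.35 g [0.5235 0.2157 0.2982] d [ 0.606  0.522 -0.6  ] x [0.512 0.32  0.797] w 0.0688 gf 34.44 F [-0.9  0.6 -2. ] j [  4.  -20.8 135.7  60.1  33.5  15.7]
b [-0.403, 0.602, -0.45] [-0.078, -0.031, 0.002] rows 4.1
a [-0.384, 0.685, -0.38] [-0.119, 0.0, 0.1] rows 4.2
up [-0.292, 0.88, -0.193] [-0.111, 0.0, 0.093] rows 4.5
```

Request:
send_rows(series=[-0.08,0.12,-0.09,-0.016,-0.006,0,1,-0.16,0.24,-0.18,-0.032,-0.012,0,1,-0.24,0.36,-0.27,-0.048,-0.018,0,1,-0.32,0.48,-0.36,-0.064,-0.024,0,1,-0.403,0.602,-0.45,-0.078,-0.031,0.002,1,-0.403,0.602,-0.45,-0.078,-0.031,0.002,1,-0.403,0.602,-0.45,-0.078,-0.031,0.002,1])

```text
clock: 15.93
ee_pos: [0.5129, 0.0566, 0.2682]
orientation: [[0.543, 0.527, 0.654], [0.336, -0.85, 0.406], [0.769, -0.0, -0.639]]
force: [-0.1, -0.0, -1.5]
grip_width: 0.0694
grasp_force: 34.5
```

Request:
send_rows(series=[-0.077,0.137,-0.076,-0.024,0,0.02,1,-0.154,0.274,-0.152,-0.048,0,0.04,1,-0.23,0.41,-0.23,-0.072,0,0.06,1,-0.31,0.55,-0.3,-0.095,0,0.08,1,-0.384,0.685,-0.38,-0.119,0,0.1,1,-0.384,0.685,-0.38,-0.119,0,0.1,1])

```text
clock: 16.43
ee_pos: [0.4948, -0.1185, 0.2585]
orientation: [[0.608, 0.304, 0.734], [0.194, -0.953, 0.233], [0.77, 0.001, -0.638]]
force: [1.2, -1.2, -2.6]
grip_width: 0.0691
grasp_force: 34.4
```

Run:
```python
from h import *
st()
b=save("top","t4.png");a=save("scene","s4.png")
cv2.imwrite('pics/c4.png',np.hstack([cv2.resize(b[185:295,105:215],(390,390),interpolation=cv2.INTER_CUBIC),cv2.resize(a[85:165,225:325],(400,390),interpolation=cv2.INTER_CUBIC)]))
R=RT(5,40)
plan([("up",[.47,-.305,.25],R)])
```

```text
t 16.4333 g [ 0.481  -0.1228  0.2704] d [ 0.734  0.233 -0.638] x [0.608 0.194 0.77 ] w 0.0691 gf 34.44 F [ 1.2 -1.2 -2.6] j [-43.4 -22.3 138.3  58.7  52.1  -4.5]
up [-0.295, 0.882, -0.199] [-0.112, -0.004, 0.092] rows 4.6
```

View pics/c4.png

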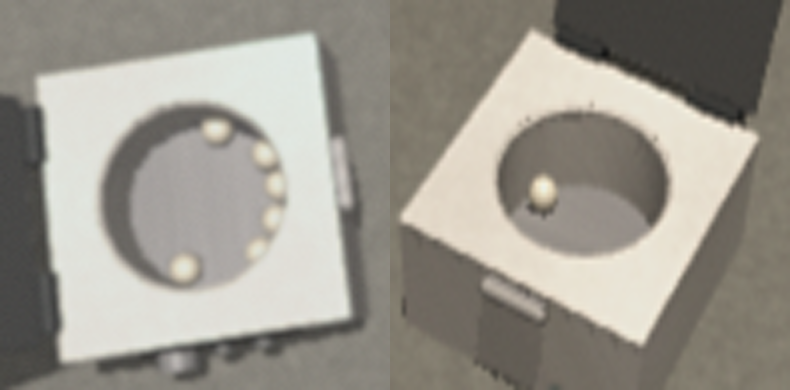

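All six balls are in the bowl: (217,130), (263,152), (276,183), (271,217), (258,247) and (183,268). Next, put the beaker back.

Request:
send_rows(series=[-0.06,0.17,-0.04,-0.022,0,0.018,1,-0.12,0.35,-0.08,-0.045,0,0.037,1,-0.18,0.53,-0.12,-0.067,0,0.055,1,-0.24,0.7,-0.16,-0.09,0,0.074,1,-0.295,0.882,-0.199,-0.112,-0.004,0.092,1,-0.295,0.882,-0.199,-0.112,-0.004,0.092,1,-0.295,0.882,-0.199,-0.112,-0.004,0.092,1])

```text
clock: 17.12
ee_pos: [0.485, -0.3036, 0.2383]
orientation: [[0.64, 0.088, 0.763], [0.057, -0.996, 0.067], [0.766, 0.001, -0.643]]
force: [0.2, 0.9, -2.0]
grip_width: 0.0692
grasp_force: 34.5
```

Run:
```python
from h import *
st()
R=RT(5,40)
w=robot.get_calibration("wrist");im=save("wrist","w5.png");cv2.imwrite('pics/w5x.png',cv2.resize(im,(512,384)))
plan([("back",[.50,-.31,.10],R),("in",[.6177,-.2987,.085],R),("down",[.6177,-.2987,.061],R)])
```

```text
t 17.1167 g [ 0.4707 -0.3048  0.2503] d [ 0.763  0.067 -0.643] x [0.64  0.057 0.766] w 0.0692 gf 34.45 F [ 0.2  0.9 -2. ] j [-59.   -9.5 131.3  61.8  51.4 -12.2]
back [-0.482, 0.044, 0.593] [-0.001, 0.0, 0.001] rows 3.7
in [0.323, -0.005, 0.501] [0.0, 0.0, 0.0] rows 2.9
down [-0.092, 0.0, 0.077] [0.0, 0.0, 0.0] rows 0.6
```

View pics/w5x.png

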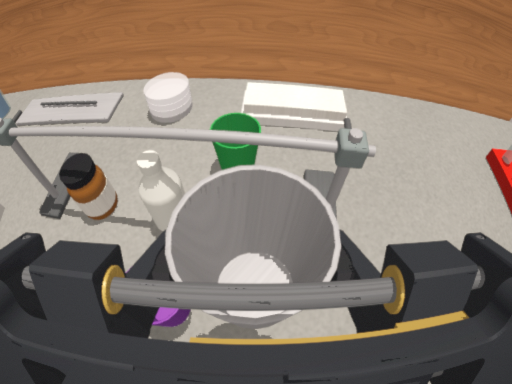

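The wrist view shows an empty beaker, rim centred at about (252,240) and still square in the grip, with the slot under the rod free.

Request:
send_rows(series=[-0.1,0.01,0.12,0,0,0,1,-0.2,0.02,0.25,0,0,0,1,-0.3,0.03,0.37,0,0,0,1,-0.4,0.035,0.49,0,0,0,1,-0.482,0.044,0.593,0,0,0,1,-0.482,0.044,0.593,0,0,0,1,-0.482,0.044,0.593,0,0,0,1])

```text
clock: 17.75
ee_pos: [0.5136, -0.3078, 0.0872]
orientation: [[0.641, 0.089, 0.762], [0.055, -0.996, 0.069], [0.765, -0.002, -0.644]]
force: [-0.5, 0.1, -1.2]
grip_width: 0.069
grasp_force: 34.5
```

Request:
send_rows(series=[0.054,0,0.08,0,0,0,1,0.11,0,0.17,0,0,0,1,0.16,0,0.25,0,0,0,1,0.22,0,0.33,0,0,0,1,0.27,0,0.42,0,0,0,1,0.323,-0.005,0.501,0,0,0,1,0.323,-0.005,0.501,0,0,0,1,0.323,-0.005,0.501,0,0,0,1,0.323,-0.005,0.501,0,0,0,1])

```text
clock: 18.5
ee_pos: [0.6316, -0.2999, 0.0758]
orientation: [[0.639, 0.087, 0.765], [0.059, -0.996, 0.064], [0.767, 0.004, -0.641]]
force: [0.1, -0.4, -2.3]
grip_width: 0.0689
grasp_force: 34.4
```

Run:
```python
from h import *
st()
plan([("down",[.6177,-.2987,.061],RT(5,40))])
```

```text
t 18.5 g [ 0.6173 -0.3011  0.0878] d [ 0.765  0.064 -0.641] x [0.639 0.059 0.767] w 0.0689 gf 34.44 F [ 0.1 -0.4 -2.3] j [-43.8  16.5 125.8  91.   35.1 -37.5]
down [-0.101, -0.013, 0.088] [0.002, -0.001, 0.002] rows 0.6
```

Request:
send_rows(series=[-0.03,-0.004,0.025,0,0,0,1,-0.06,-0.008,0.05,0,0,0,1,-0.08,-0.013,0.07,0,0,0,1,-0.1,-0.013,0.088,0,0,0,1,-0.1,-0.013,0.088,0,0,0,1,-0.1,-0.013,0.088,0,0,0,1])

```text
clock: 19.0
ee_pos: [0.6318, -0.2982, 0.0479]
orientation: [[0.639, 0.085, 0.764], [0.056, -0.996, 0.063], [0.767, 0.003, -0.642]]
force: [-0.8, -0.1, 1.9]
grip_width: 0.0694
grasp_force: 34.4
```

Run:
```python
from h import *
st()
```

```text
t 19.0 g [ 0.6175 -0.2993  0.0599] d [ 0.764  0.063 -0.642] x [0.639 0.056 0.767] w 0.0694 gf 34.44 F [-0.8 -0.1  1.9] j [-43.6  19.5 126.1  95.8  35.2 -43.1]
```

Request:
send_rows(series=[0,0,0,0,0,0,-1,0,0,0,0,0,0,-1,0,0,0,0,0,0,-1,0,0,0,0,0,0,-1,0,0,0,0,0,0,-1,0,0,0,0,0,0,-1])

```text
clock: 19.5
ee_pos: [0.6316, -0.2974, 0.0468]
orientation: [[0.64, 0.086, 0.763], [0.057, -0.996, 0.064], [0.766, 0.002, -0.643]]
force: [0.3, 0.8, 0.5]
grip_width: 0.0878
grasp_force: 0.0
```

Request:
send_rows(series=[0,0,-0.1,0,0,0,-1,0,0,-0.2,0,0,0,-1,0,0,-0.35,0,0,0,-1,0,0,-0.5,0,0,0,-1,0,0,-0.65,0,0,0,-1,0,0,-0.8,0,0,0,-1,0,0,-0.8,0,0,0,-1,0,0,-0.8,0,0,0,-1])

```text
clock: 20.17
ee_pos: [0.5093, -0.3089, 0.1513]
orientation: [[0.639, 0.084, 0.765], [0.058, -0.996, 0.061], [0.767, 0.005, -0.642]]
force: [-0.2, -0.8, 0.5]
grip_width: 0.0882
grasp_force: 0.0
```

Run:
```python
from h import *
st()
im=save("wrist","w6.png");cv2.imwrite('pics/w6x.png',cv2.resize(im,(512,384)))
# cover: hinge and geometry; tool down with closing axis along mill x (fingers closed)
D=RT(10,90-1e-6)
print(D.round(2))
plan([("b",[.45,-.10,.40],RT(10,60)),("c",[.45,.10,.42],D)])
```

```text
t 20.1667 g [ 0.495  -0.3101  0.1633] d [ 0.765  0.061 -0.642] x [0.639 0.058 0.767] w 0.0882 gf 0.0 F [-0.2 -0.8  0.5] j [-56.4   0.7 133.3  73.2  44.5 -26.5]
[[ 0.98  0.17  0.  ]
 [ 0.17 -0.98  0.  ]
 [ 0.    0.   -1.  ]]
b [0.794, -1.062, -0.877] [0.039, -0.222, -0.043] rows 7.6
c [0.154, -0.985, -0.012] [0.0, -0.333, 0.0] rows 4.8
```

View pics/w6x.png

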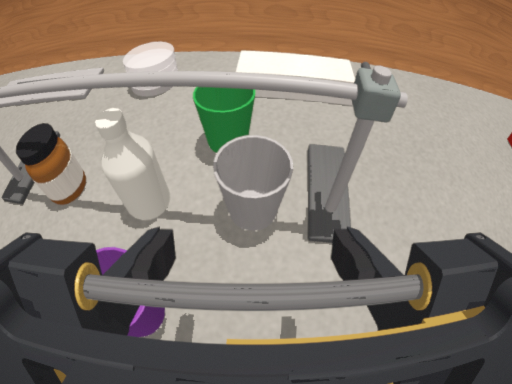

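The beaker stands upright and free at (253,180), and the bottles are undisturbed. Now the cover: go over and behind it with the tool pointing down and the fingers shut.

Run:
```python
from h import *
plan([("1",[.46,-.16,.32],RT(30,60)),("2",[.44,.02,.38],RT(60,78)),("3",[.44,.19,.40],RT(85,89)),("4",[.43,.36,.40],RT(96.5,89.9)),("5",[.477,.50,.40],RT(96.5,89.9))])
```

```text
1 [0.5, -0.776, -0.604] [0.182, -0.219, -0.214] rows 5.3
2 [0.434, -0.839, -0.084] [0.12, -0.195, -0.312] rows 4.9
3 [0.723, -0.426, 0.053] [0.031, -0.12, -0.276] rows 4.0
4 [0.841, -0.124, 0.015] [0.001, -0.01, -0.128] rows 4.1
5 [0.669, 0.313, 0.001] [0.0, 0.0, 0.0] rows 3.5
```

Request:
send_rows(series=[0.5,-0.776,-0.604,0.182,-0.219,-0.214,1,0.5,-0.776,-0.604,0.182,-0.219,-0.214,1,0.5,-0.776,-0.604,0.182,-0.219,-0.214,1,0.5,-0.776,-0.604,0.182,-0.219,-0.214,1,0.5,-0.776,-0.604,0.182,-0.219,-0.214,1,0.5,-0.776,-0.604,0.182,-0.219,-0.214,1,0.5,-0.776,-0.604,0.182,-0.219,-0.214,1])

```text
clock: 20.8
ee_pos: [0.4706, -0.1531, 0.3083]
orientation: [[0.745, 0.506, 0.436], [0.439, -0.863, 0.251], [0.503, 0.005, -0.865]]
force: [0.4, 0.2, 0.5]
grip_width: 0.0437
grasp_force: 0.0
```

Request:
send_rows(series=[0.434,-0.839,-0.084,0.12,-0.195,-0.312,1,0.434,-0.839,-0.084,0.12,-0.195,-0.312,1,0.434,-0.839,-0.084,0.12,-0.195,-0.312,1,0.434,-0.839,-0.084,0.12,-0.195,-0.312,1,0.434,-0.839,-0.084,0.12,-0.195,-0.312,1,0.434,-0.839,-0.084,0.12,-0.195,-0.312,1,0.434,-0.839,-0.084,0.12,-0.195,-0.312,1])

```text
clock: 21.38
ee_pos: [0.4424, 0.0255, 0.3597]
orientation: [[0.485, 0.869, 0.099], [0.849, -0.495, 0.182], [0.208, -0.004, -0.978]]
force: [1.1, -0.1, 0.0]
grip_width: 0.0004
grasp_force: 0.0
```

Request:
send_rows(series=[0.723,-0.426,0.053,0.031,-0.12,-0.276,1,0.723,-0.426,0.053,0.031,-0.12,-0.276,1,0.723,-0.426,0.053,0.031,-0.12,-0.276,1,0.723,-0.426,0.053,0.031,-0.12,-0.276,1,0.723,-0.426,0.053,0.031,-0.12,-0.276,1,0.723,-0.426,0.053,0.031,-0.12,-0.276,1])

```text
clock: 21.88
ee_pos: [0.4396, 0.1922, 0.3786]
orientation: [[0.084, 0.996, -0.003], [0.996, -0.084, 0.018], [0.017, -0.005, -1.0]]
force: [-0.5, 0.0, -0.5]
grip_width: 0.0005
grasp_force: 0.0
```

Run:
```python
from h import *
st()
plan([("4",[.43,.36,.40],RT(96.5,89.9)),("5",[.477,.51,.40],RT(96.5,89.9)),("6",[.477,.51,.235],RT(96.5,89.9))])
```

```text
t 21.8833 g [0.4396 0.1919 0.3973] d [-0.003  0.018 -1.   ] x [0.084 0.996 0.017] w 0.0005 gf 0.0 F [-0.5  0.  -0.5] j [ 19.9  -9.8 103.5   1.   86.2  24.7]
4 [0.832, -0.118, 0.001] [-0.002, -0.01, -0.126] rows 4.0
5 [0.719, 0.318, 0.001] [0.0, 0.0, 0.0] rows 3.8
6 [-0.001, 0.0, 0.825] [0.0, 0.0, 0.0] rows 4.0
```

Request:
send_rows(series=[0.832,-0.118,0.001,-0.002,-0.01,-0.126,1,0.832,-0.118,0.001,-0.002,-0.01,-0.126,1,0.832,-0.118,0.001,-0.002,-0.01,-0.126,1,0.832,-0.118,0.001,-0.002,-0.01,-0.126,1,0.832,-0.118,0.001,-0.002,-0.01,-0.126,1,0.832,-0.118,0.001,-0.002,-0.01,-0.126,1])

```text
clock: 22.38
ee_pos: [0.4317, 0.3571, 0.3817]
orientation: [[-0.109, 0.994, 0.001], [0.994, 0.109, 0.0], [0.0, 0.001, -1.0]]
force: [-0.1, 0.0, 0.2]
grip_width: 0.0007
grasp_force: 0.0
```

Request:
send_rows(series=[0.719,0.318,0.001,0,0,0,1,0.719,0.318,0.001,0,0,0,1,0.719,0.318,0.001,0,0,0,1,0.719,0.318,0.001,0,0,0,1,0.719,0.318,0.001,0,0,0,1,0.719,0.318,0.001,0,0,0,1])

```text
clock: 22.88
ee_pos: [0.4803, 0.5058, 0.3821]
orientation: [[-0.107, 0.994, 0.002], [0.994, 0.107, -0.001], [-0.001, 0.002, -1.0]]
force: [-0.2, -0.2, 0.4]
grip_width: 0.0006
grasp_force: 0.0
```

Request:
send_rows(series=[0,0,0.2,0,0,0,1,0,0,0.4,0,0,0,1,0,0,0.6,0,0,0,1,0,0,0.825,0,0,0,1,0,0,0.825,0,0,0,1,0,0,0.825,0,0,0,1])

```text
clock: 23.38
ee_pos: [0.4782, 0.504, 0.2166]
orientation: [[-0.107, 0.994, -0.001], [0.994, 0.107, -0.003], [-0.003, -0.001, -1.0]]
force: [-0.1, 0.1, 0.0]
grip_width: 0.0006
grasp_force: 0.0
```

Run:
```python
from h import *
st()
a=save("scene","s7.png");cv2.imwrite('pics/c7.png',cv2.resize(a[0:190,190:400],(663,600)))
C=np.array([.505,.269]);y=np.array([-.113,.9936]);o=np.array(robot.get_obs()["ee_pos"])
T=RT(96.5,89.9)
S=[]
for ph in(112,95,80,65,50,35,20,8):
    f=np.radians(ph);r=.165 if ph<60 else .150
    my=.09-r*np.cos(f)+.012*np.sin(f)+.012*np.sin(f);z=.08+r*np.sin(f)+.012*np.cos(f)
    if ph>60: z-=.005
    p=C+y*my;tip=np.array([*p,z]);sh=T.T@(tip-o)/.2
    print(ph,tip.round(3),sh.round(3).tolist())
```

```text
t 23.3833 g [0.4782 0.5041 0.2353] d [-0.001 -0.003 -1.   ] x [-0.107  0.994 -0.003] w 0.0006 gf 0.0 F [-0.1  0.1  0. ] j [44.5 18.1 90.5 -0.1 71.6 38.4]
112 [0.486 0.436 0.21 ] [-0.351, -0.008, 0.054]
95 [0.491 0.395 0.223] [-0.558, -0.008, -0.016]
80 [0.495 0.356 0.225] [-0.755, -0.008, -0.023]
65 [0.5   0.317 0.216] [-0.951, -0.008, 0.02]
50 [0.505 0.271 0.214] [-1.181, -0.008, 0.03]
35 [0.509 0.238 0.184] [-1.35, -0.009, 0.177]
20 [0.511 0.213 0.148] [-1.478, -0.009, 0.361]
8 [0.513 0.199 0.115] [-1.544, -0.009, 0.525]
```

View pics/c7.png

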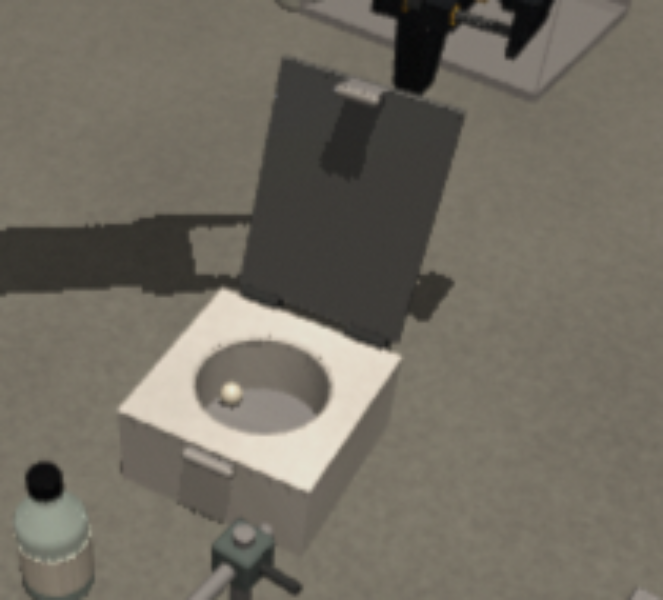

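The fingers are behind the cover's outer face, with the tips at (415,85) in the crop. Now sweep it over.

Request:
send_rows(series=[-0.08,0,0.04,0,0,0,1,-0.16,0,0.04,0,0,0,1,-0.24,0,0.04,0,0,0,1,-0.3,0,0.04,0,0,0,1,-0.36,0,0.03,0,0,0,1,-0.42,0,0.02,0,0,0,1,-0.48,0,0,0,0,0,1,-0.54,0,-0.01,0,0,0,1,-0.6,0,-0.02,0,0,0,1,-0.66,0,-0.02,0,0,0,1,-0.72,0,-0.02,0,0,0,1,-0.78,0,-0.02,0,0,0,1,-0.84,0,-0.01,0,0,0,1,-0.9,0,0.01,0,0,0,1,-0.95,0,0.02,0,0,0,1,-0.95,0,0.02,0,0,0,1])

```text
clock: 24.77
ee_pos: [0.4995, 0.3174, 0.2141]
orientation: [[-0.109, 0.994, 0.003], [0.994, 0.109, 0.001], [0.0, 0.003, -1.0]]
force: [0.3, -0.3, -0.1]
grip_width: 0.0003
grasp_force: 0.0
```

Run:
```python
from h import *
st()
a=save("scene","s8.png")
cv2.imwrite('pics/c8.png',cv2.resize(a[0:190,190:400],(663,600)))
C=np.array([.505,.269]);y=np.array([-.113,.9936]);o=np.array(robot.get_obs()["ee_pos"]);T=RT(96.5,89.9)
for ph in(65,50,35,20,8,0):
    f=np.radians(ph);r=.165
    tip=np.array([*(C+y*(.09-r*np.cos(f)+.012*np.sin(f)+.010*np.sin(f))),.08+r*np.sin(f)+.012*np.cos(f)])
    print(ph,tip.round(3),(T.T@(tip-o)/.2).round(3).tolist())
```

```text
t 24.7667 g [0.4995 0.3174 0.2328] d [ 0.003  0.001 -1.   ] x [-0.109  0.994  0.   ] w 0.0003 gf 0.0 F [ 0.3 -0.3 -0.1] j [ 30.    7.  104.1  -0.   68.7  23.8]
65 [0.5   0.309 0.235] [-0.047, -0.001, -0.101]
50 [0.505 0.27  0.214] [-0.245, -0.001, 0.002]
35 [0.509 0.237 0.184] [-0.411, -0.001, 0.149]
20 [0.512 0.212 0.148] [-0.537, -0.001, 0.333]
8 [0.513 0.199 0.115] [-0.601, -0.001, 0.497]
0 [0.513 0.194 0.092] [-0.625, -0.001, 0.611]
```

View pics/c8.png

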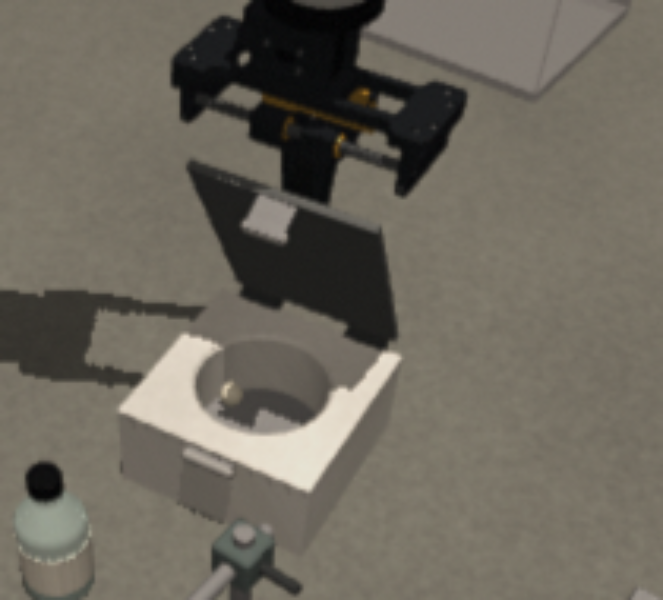

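The cover has been pushed to about 60°, free edge at (285,195), and is following the fingers. Continue along the arc and press.

Request:
send_rows(series=[-0.06,0,0,0,0,0,1,-0.12,0,0,0,0,0,1,-0.18,0,0,0,0,0,1,-0.245,0,0.01,0,0,0,1,-0.3,0,0.05,0,0,0,1,-0.36,0,0.1,0,0,0,1,-0.411,0,0.15,0,0,0,1,-0.45,0,0.2,0,0,0,1,-0.49,0,0.26,0,0,0,1,-0.537,0,0.333,0,0,0,1,-0.56,0,0.39,0,0,0,1,-0.58,0,0.44,0,0,0,1,-0.6,0,0.5,0,0,0,1,-0.61,0,0.54,0,0,0,1,-0.62,0,0.57,0,0,0,1,-0.625,0,0.59,0,0,0,1,-0.625,0,0.605,0,0,0,1,-0.625,0,0.605,0,0,0,1])

```text
clock: 26.32
ee_pos: [0.5137, 0.1957, 0.093]
orientation: [[-0.111, 0.994, 0.003], [0.994, 0.111, 0.002], [0.001, 0.004, -1.0]]
force: [0.6, -0.1, -0.2]
grip_width: 0.0007
grasp_force: 0.0
```

Request:
send_rows(series=[0,0,0.01,0,0,0,1,0,0,0.02,0,0,0,1,0,0,0.025,0,0,0,1,0,0,0.025,0,0,0,1])

```text
clock: 26.65
ee_pos: [0.5144, 0.1959, 0.092]
orientation: [[-0.111, 0.994, 0.004], [0.994, 0.111, 0.002], [0.002, 0.005, -1.0]]
force: [-7.3, -2.6, 19.0]
grip_width: 0.0003
grasp_force: 9.1
```

Request:
send_rows(series=[0,0,-0.1,0,0,0,1,0,0,-0.3,0,0,0,1,0,0,-0.5,0,0,0,1,0,0,-0.7,0,0,0,1,0.2,0,-0.9,0,0,0,1,0.5,0,-0.95,0,0,0,1,0.7,0,-0.95,0,0,0,1,0.8,0,-0.95,0,0,0,1,0.8,0,-0.95,0,0,0,1,0.8,0,-0.95,0,0,0,1,0.8,0,-0.95,0,0,0,1,0.8,0,-0.95,0,0,0,1])

```text
clock: 27.65
ee_pos: [0.4957, 0.3531, 0.2787]
orientation: [[-0.11, 0.994, 0.004], [0.994, 0.11, 0.001], [0.001, 0.004, -1.0]]
force: [-0.2, -0.3, 0.0]
grip_width: 0.0006
grasp_force: 0.0
```

Run:
```python
from h import *
st()
cv2.imwrite('pics/s9x.png',cv2.resize(save("scene","s9.png"),(768,576),interpolation=cv2.INTER_CUBIC))
```

```text
t 27.65 g [0.4956 0.3531 0.2974] d [ 0.004  0.001 -1.   ] x [-0.11   0.994  0.001] w 0.0006 gf 0.0 F [-0.2 -0.3  0. ] j [33.2  6.6 97.8 -0.1 75.5 26.9]
```

View pics/s9x.png

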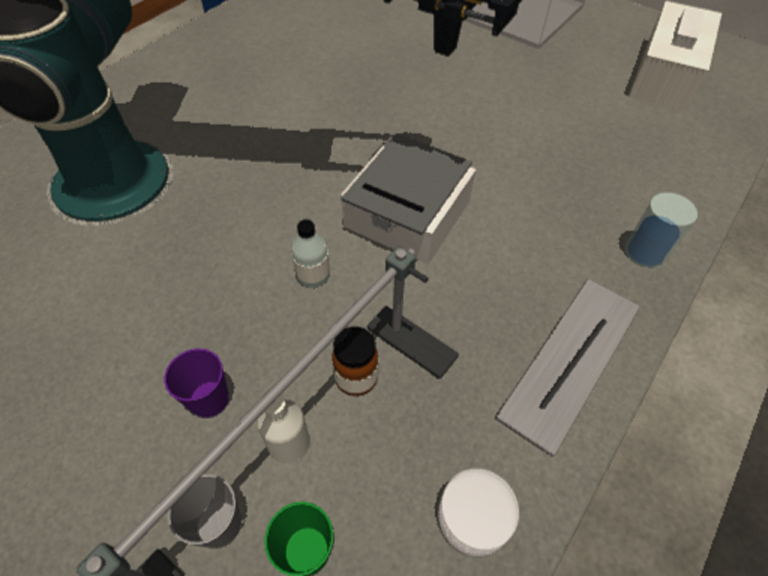

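The final scene view shows the cover shut flat and staying down at (410,185). The empty beaker is back at (203,510), the bystanders stand where they were, and the robot touches nothing.

```bash
python3 -c "
from workcell import robot
print(robot.hand_in())"
```

```text
the job is handed in; nothing more can be done
None
```

The job is handed in at about 28 s on the robot's clock, verdict not shown: all six balls are in the bowl, the cover stayed flat after I let go, the empty beaker is upright back in its place, and the jar and both bottles look unmoved.

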